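# Shim the rocking sensor column

## Robot

A 7-joint arm with a two-finger parallel gripper is mounted at the origin on the work surface. World frame = base frame: x ahead of the robot, y to its left, z up, the work surface at z = 0. Lengths are in m, angles in degrees, forces in N, time in s.
With the tool pointing down it reaches from about 0.425 to 0.875 m from the base axis. Payload 8.4 kg.
Tool frame: the origin (TCP) lies midway between the tips of the shut fingers; the grasp point (between the pads) lies 19 mm behind it; z points along the fingers, x is the direction in which the jaws open and shut, and the axes are right-handed (so a half turn about z gives the same grasp; the last joint's range is limited). The gripper opens to 87 mm and grips with 3 to 60 N. Pads are 19 mm wide; open, the fingers measure 117 mm over their backs; the gripper's body (75 mm by 190 mm) begins 51 mm behind the grasp point.
Start: joints at [60.951, 19.091, 2.286, 83.961, -0.768, 76.965, -3.352], TCP at [0.258, -0.597, 0.223] pointing down, gripper open.
Joint ranges: [-147.57, 147.57], [-21.85, 119.76], [-74.77, 79.35], [14.55, 137.4], [-85.83, 265.84], [4.83, 119.75], [-152.11, 152.11]. Speed limits (degrees/s): [127.2, 127.2, 159.86, 159.86, 180, 180, 180].

## Interface

Orientations are given as [roll, pitch, yaw] about the fixed x, y, z axes, in that order (R = Rz(yaw) Ry(pitch) Rx(roll)).
In Python, from rig import robot, solver, imaging, sign_off gives the robot as it stands. The module is installed in compiled form; this text tells all that it offers. Calls block until the motion is done:
- robot.move_to(position, orientation): joint-space move of the TCP to a pose.
- robot.servo_line(position, frame=None, feed=0.15): straight line of the TCP; frame=None keeps the orientation; feed is the mean speed in m/s.
- robot.set_joints(angles): joint-space move.
- robot.ungrasp() and robot.grab(newtons=None): open the fingers fully, or close them until they stop; newtons is the grip in N (None keeps the last).
- robot.hold(seconds).
- solver.ik(position, orientation): joint angles nearest the present ones, or None.
- imaging.capture(name): name is "side" or "top"; returns the picture (480x640x3 uint8, red, green, blue); there is no depth.
- imaging.camera_params(name): a dict with "camera_matrix" (3x3 intrinsics, pixels), "k1" (the pictures are not rectified: a ray, as slopes to the right and down, at radius r is drawn at 1 + k1 r^2 times it, then the intrinsics apply), "pose" (4x4, takes a point from camera to world coordinates). Camera axes: x right, y up, looking along -z (the intrinsics and any distortion apply to the point x, -y, -z); pixel columns grow to the right and rows downward; lengths in m; the calibration is good to about 2 mm. A picture is of the moment at which its call begins. camera_params takes no time and is no camera call.
A pose or a line that the arm cannot do raises robot.IKError and nothing moves.
- sign_off(): hands the job in, once; it reports no verdict.
Readings, each from a call of its own:
- robot.get_clock(): time.
- robot.get_qpos(): joint angles.
- robot.get_qd(): joint speeds.
- robot.get_joint_efforts(): joint torques, N m.
- robot.get_tool_pos(): TCP position.
- robot.get_tcp_rot(): TCP orientation.
- robot.get_force(): force on the tool from outside, world axes, zero at the start.
- robot.get_ft_torque(): the same for the moment, N m.
- robot.get_opening(): finger opening in m.
Only numpy, scipy, OpenCV 4.12 (cv2) and the standard library are available. Lean on these libraries where they do the work, as an engineer would, in place of code of your own. Each camera call takes 0.05 s, during which the arm holds its last target.

## Task

The sensor column on its black cross base leans and rocks because its red front foot is too short. Push the orange wedge along the table, thin edge first, under the red foot until the column stands level on its rear foot and no longer rocks, then leave the wedge there. Only push the wedge with the fingers, never lift it; do not touch the instrument, and leave the tape roll, screwdriver and mug where they are.

Things in the scene. Friction and masses are not known exactly. Their poses are not given: they have to be found in the camera images.
- stand: the instrument's fixed place: two round metal cups (48 mm across, 14 mm high) screwed to the table at y = +85 and -85 mm, carrying the side feet. Origin on the table midway between them, under the column axis; z up. It has the instrument's yaw and does not tilt. The red foot is on its -x side, the rear foot on +x: the wedge goes in along stand +x, on the line y = 0.
- column_base (a point): point on the column axis, 48 mm above the table, on the top of the black cross base (two bars 190 x 30 x 12 mm, front bar over the red foot). On it a clear column, 58 mm diameter, with a white ball: 280 mm high in all. The grey box on the front bar reaches 61 mm forward of the axis and 92 mm high. 1.2 kg in all.
- instrument (a joint): rocking angle about the side feet (axis 20 mm above the table), rad: 0.08 = leaning fully forward, where its own weight takes it at the start (2 to 5 N at the red foot); 0 = level, rear foot down on the table, a firm stop. With the foot on the ramp it falls about 0.0023 rad per mm of push; at level the push meets firm resistance.
- short_foot (a point): lowest point of the red front foot (20 mm diameter, round bottom), 75 mm from the column axis: 10 mm above the table when level, 4 mm when leaning fully forward.
- rear_foot (a point): lowest point of the black rear foot, 75 mm from the column axis on the far side: on the table (height 0) when level, 6 mm up when leaning.
- wedge: loose orange plastic wedge, 90 mm long (x), 50 mm wide (y), 80 g. Origin at the centre of its underside. Thin edge at x = +45 mm, 2 mm thick; ramp rises to 15 mm at x = -30 mm, then a block 24 mm high with an upright back at x = -45 mm. Starts flat before the red foot, thin edge 30 to 65 mm short of it, up to 25 mm off line, up to 0.3 rad askew. Stays by friction when let go.
- wedge_back (a point): centre of the wedge's flat upright back face (50 x 24 mm), the face to push, 12 mm above its underside. The foot first meets the ramp 12 mm from the thin edge; the instrument is level with the foot about 46 mm from the thin edge, that is, when this point is about 44 mm from the foot. Under the foot the push takes about 4 to 10 N.
- tape: bystander: white roll of tape lying flat, 72 mm across, 25 mm high; origin at the centre of its underside.
- screwdriver: bystander: blue-handled screwdriver lying on the table, 160 mm long along its x axis, origin under its middle.
- cup: bystander: white mug, 72 mm across, 70 mm high; origin at the centre of its underside.
Things that resemble listed ones, but are neither listed nor needed, are in the scene too. Of the things shaped like the wedge, the orange one is meant.

How it is judged:
By the outcome, as a careful person would: the job done as asked, in the order asked, and still so for the second after the job is handed in, with the robot touching nothing.
It also fails if it takes over 58 s, if anything falls off the work surface, if the arm or the gripper's body presses on something with over 40 N, if the wrist force passes 120 N, or if a joint passes its speed limit or range.

## Working session

There is one attempt and no reset: what is moved stays moved. The work goes in short steps, each a Python script; the robot and the scene stay as the last script left them, time stands still between calls to the robot, and variables do not carry over. Pictures are saved under pics/ and viewed, and the job is handed in when it is done.

```bash
mkdir -p pics; python3 - <<'E'
from rig import robot, imaging
import cv2, numpy as np
for n in("side","top"):
    im=imaging.capture(n); cv2.imwrite(f"pics/{n}0.png",im[:,:,::-1]); p=imaging.camera_params(n)
    print(n,p["camera_matrix"],p["k1"],np.round(p["pose"],3))
print(robot.get_clock(),robot.get_tool_pos(),robot.get_tcp_rot(),robot.get_force())
E
```

```text
side [[524.61464239   0.         316.53367937]
 [  0.         524.61464239 245.34775879]
 [  0.           0.           1.        ]] -0.015835439781925635 [[-0.946  0.208 -0.248  0.408]
 [-0.324 -0.579  0.748  0.729]
 [ 0.012  0.788  0.615  0.614]
 [ 0.     0.     0.     1.   ]]
top [[510.00023611   0.         317.0635733 ]
 [  0.         510.00023611 235.68362361]
 [  0.           0.           1.        ]] -0.10908106308354781 [[ 0.008  0.992 -0.126  0.531]
 [-1.     0.011  0.024  0.057]
 [ 0.026  0.125  0.992  0.888]
 [ 0.     0.     0.     1.   ]]
0.1 [ 0.25758382 -0.59631726  0.22173366] [ 1.79993728e+02  8.45863966e-02 -6.66356554e+01] [-0.00333381  0.94640714  0.2191255 ]
```

View pics/side0.png

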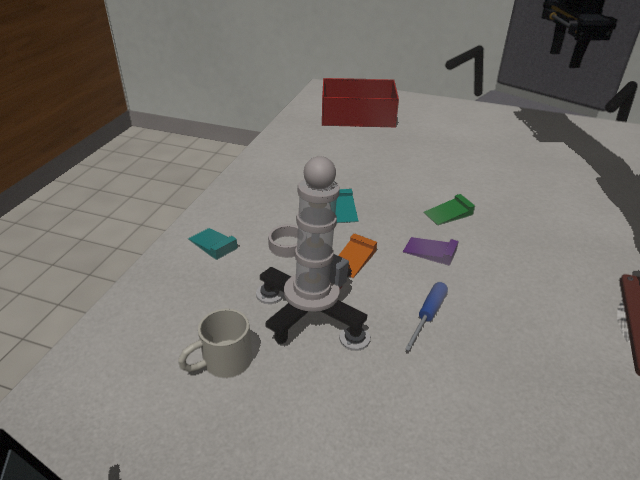

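View pics/top0.png

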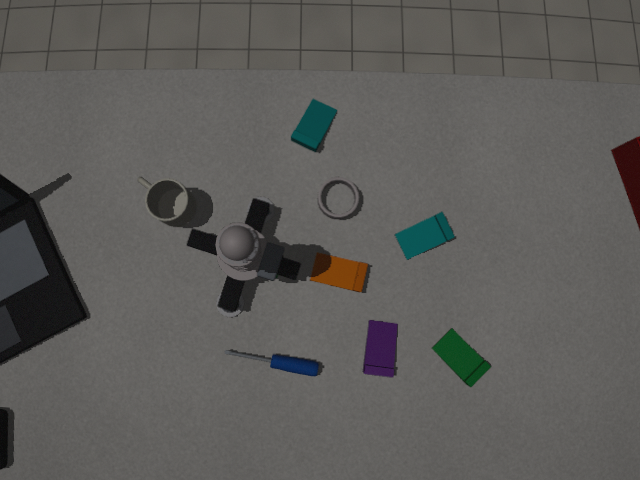

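```bash
cat > h.py <<'E'
import numpy as np, cv2
from rig import robot, solver, imaging, sign_off
def ray(n,px):
    p=imaging.camera_params(n);K=p["camera_matrix"];k=p["k1"];T=np.array(p["pose"])
    d=np.array([(px[0]-K[0,2])/K[0,0],(px[1]-K[1,2])/K[1,1]]);u=d.copy()
    for _ in range(20): u=d/(1+k*(u@u))
    v=T[:3,:3]@np.array([u[0],-u[1],-1]);return T[:3,3],v
def onz(n,px,z):
    o,v=ray(n,px);return o+v*(z-o[2])/v[2]
def proj(n,P):
    p=imaging.camera_params(n);K=p["camera_matrix"];k=p["k1"];T=np.array(p["pose"])
    c=T[:3,:3].T@(np.array(P)-T[:3,3]);u=np.array([c[0],-c[1]])/-c[2];u=u*(1+k*(u@u))
    return np.array([K[0,0]*u[0]+K[0,2],K[1,1]*u[1]+K[1,2]])
E
python3 - <<'E'
import cv2,numpy as np
a=cv2.imread("pics/top0.png")[180:330,170:390]; b=cv2.imread("pics/side0.png")[220:360,240:400]
g=lambda i:(255*(i/255.)**0.6).astype(np.uint8)
cv2.imwrite("pics/topc.png",cv2.resize(g(a),None,fx=3.6,fy=3.6,interpolation=cv2.INTER_CUBIC)); cv2.imwrite("pics/sidec.png",cv2.resize(g(b),None,fx=4,fy=4,interpolation=cv2.INTER_CUBIC))
E
```

```text
(no output)
```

View pics/topc.png

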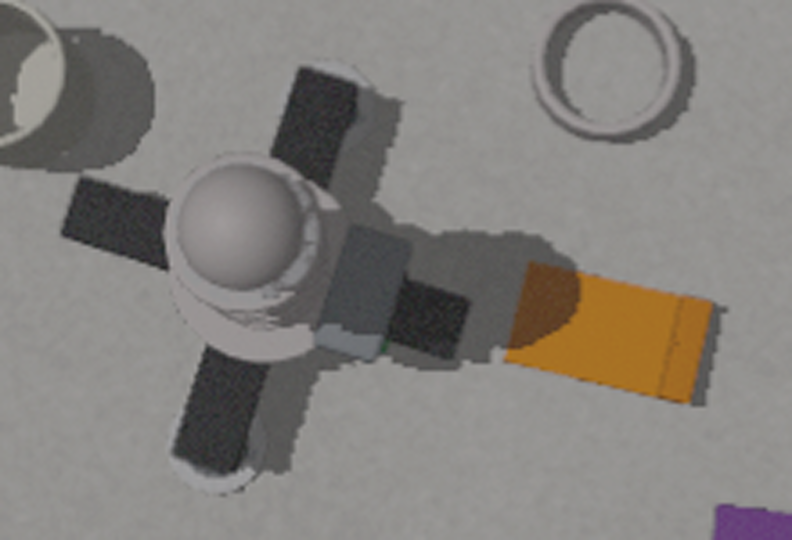

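View pics/sidec.png

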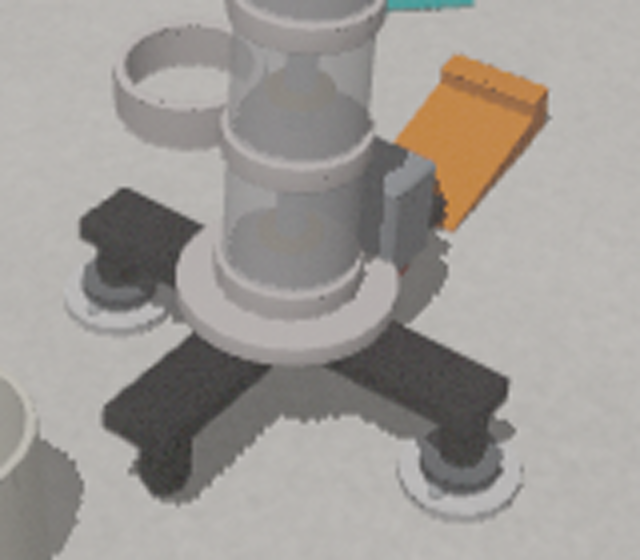

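```bash
python3 - <<'E'
from h import *
t=lambda x,y:((x+.5)/3.6-.5+170,(y+.5)/3.6-.5+180)
s=lambda x,y:((x+.5)/4-.5+240,(y+.5)/4-.5+220)
R=lambda v:np.round(np.array(v)*1000,1)
# wedge by colour mask
im=cv2.imread("pics/top0.png");hsv=cv2.cvtColor(im,cv2.COLOR_BGR2HSV)
m=cv2.inRange(hsv,(8,150,40),(22,255,255));c=max(cv2.findContours(m,0,2)[0],key=cv2.contourArea)
print(cv2.contourArea(c),cv2.minAreaRect(c),cv2.boxPoints(cv2.minAreaRect(c)))
bk=[onz("top",t(*p),.024) for p in((714,300),(692,403))]
th=[onz("top",t(*p),.002) for p in((528,262),(505,360))]
print("back",R(bk),"thin",R(th),"width",np.linalg.norm(bk[0]-bk[1]),np.linalg.norm(th[0]-th[1]),"len",R(np.linalg.norm((np.mean(bk,0)-np.mean(th,0))[:2])))
d=np.mean(th,0)-np.mean(bk,0);print("wyaw",np.degrees(np.arctan2(d[1],d[0])))
e={}
for k,z,ps in(("L",.048,((300,65),(360,86))),("R",.048,((173,455),(238,475))),("rear",.0556,((80,176),(60,236))),("front",.0404,((470,297),(452,360)))):
    q=[onz("top",t(*p),z) for p in ps]; e[k]=np.mean(q,0); print(k,R(q),R(e[k]),"w",R(np.linalg.norm(q[0]-q[1])))
print("LR",R(e["L"]-e["R"]),R((e["L"]+e["R"])/2),"FR",R((e["front"]+e["rear"])/2),R(np.linalg.norm((e["rear"]-e["front"])[:2])))
for a,b in(("R","L"),("front","rear")):
    d=e[b]-e[a];print(a,np.degrees(np.arctan2(d[1],d[0])))
# cups in side view: outer bottom ellipses approx (crop)
print("cupL?",R(onz("side",s(119,287),.014)),"cupR",R(onz("side",s(460,470),.014)))
E
```

```text
1442.0 ((338.7162780761719, 271.89605712890625), (52.767032623291016, 29.156782150268555), 12.994616508483887) [[309.73035 280.16852]
 [316.2865  251.75842]
 [367.7022  263.6236 ]
 [361.14606 292.0337 ]]
back [[594.7 -51.3  24. ]
 [546.  -40.8  24. ]] thin [[613.9  36.4   2. ]
 [566.4  47.1   2. ]] width 0.04975951371232406 0.048711423197131475 len 90.0
wyaw 77.28010349777978
L [[700.5 144.3  48. ]
 [690.9 116.2  48. ]] [695.7 130.3  48. ] w 29.7
R [[519.8 198.   48. ]
 [511.2 168.2  48. ]] [515.5 183.1  48. ] w 31.0
rear [[646.2 243.3  55.6]
 [618.5 251.4  55.6]] [632.3 247.4  55.6] w 28.9
front [[593.8  64.   40.4]
 [564.6  71.9  40.4]] [579.2  68.   40.4] w 30.2
LR [180.2 -52.9   0. ] [605.6 156.7  48. ] FR [605.8 157.7  48. ] 187.1
R -16.35014775065785
front 73.51005002801557
cupL? [683.1 143.5  14. ] cupR [521.4 193.8  14. ]
```

```bash
cat >> h.py <<'E'
def draw(img,n,off,f,P,col,closed=True):
    q=np.array([(proj(n,p)-off+.5)*f-.5 for p in P]);cv2.polylines(img,[np.round(q).astype(np.int32)],closed,col,1)
E
python3 - <<'E'
from h import *
A=cv2.imread("pics/topc.png");B=cv2.imread("pics/sidec.png")
O=np.array([.6063,.1593]);y=np.radians(73.6);ex=np.array([np.cos(y),np.sin(y)]);ey=np.array([-ex[1],ex[0]])
a=np.linspace(0,2*np.pi,40)
for sg in(1,-1):
  for z,c in((0,(0,0,255)),(.014,(0,255,0))):
    P=[(*(O+sg*.085*ey+.024*np.array([np.cos(k),np.sin(k)])),z) for k in a]
    draw(A,"top",(170,180),3.6,P,c);draw(B,"side",(240,220),4,P,c)
cv2.imwrite("pics/topd.png",A);cv2.imwrite("pics/sided.png",B)
E
```

```text
(no output)
```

View pics/topd.png

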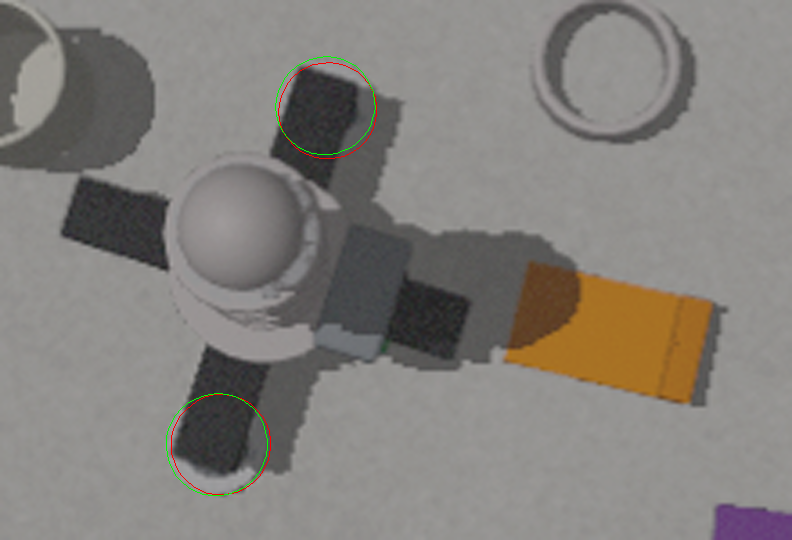

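View pics/sided.png

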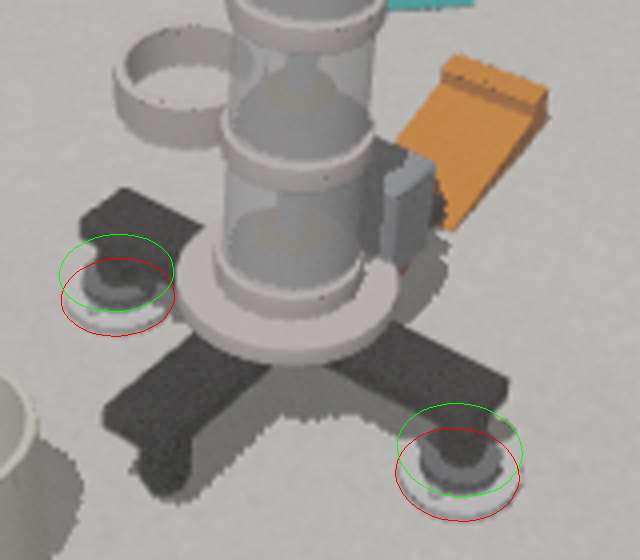

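```bash
cat >> h.py <<'E'
O=np.array([.6063,.1593]);_y=np.radians(73.6);ex=np.array([np.cos(_y),np.sin(_y)]);ey=np.array([-ex[1],ex[0]])
def W(sx,sy,z): return [*(O+sx*ex+sy*ey),z]
def S(p): d=np.array(p)[:2]-O; return np.round(np.array([d@ex,d@ey])*1000,1)
ORI=[180,0,-16.4]
E
python3 - <<'E'
from h import *
for n,p,z in(("tape",(339,198),.025),("teal",(425,238),.01),("teal corner",(396,237),.0),("purple",(381,320),.0)): print(n,S(onz("top",p,z)))
for w in(W(-.177,-.074,.15),W(-.177,-.074,.006),W(-.177,-.04,.006),W(-.27,0,.006),W(-.128,0,.006)):
    for o in(ORI,[180,0,163.6]): 
        q=solver.ik(w,o); print(np.round(w,3),None if q is None else np.round(q,0))
robot.grab(10); print(robot.get_opening(),robot.get_clock())
robot.move_to(W(-.177,-.076,.12),ORI); print(robot.get_clock(),robot.get_tool_pos(),robot.get_tcp_rot(),robot.get_force())
cv2.imwrite("pics/top1.png",imaging.capture("top")[:,:,::-1]);cv2.imwrite("pics/side1.png",imaging.capture("side")[:,:,::-1])
E
```

```text
tape [-126.  -141.5]
teal [-290.8 -121.1]
teal corner [-242.6 -109.5]
purple [-257.2   37.7]
[ 0.627 -0.031  0.15 ] [ 23.  22. -31.  91.  12.  70. -26.]
[ 0.627 -0.031  0.15 ] [ 44.  33. -63.  90.  30.  76. 141.]
[ 0.627 -0.031  0.006] [ 22.  31. -29.  98.  18.  56. -31.]
[ 0.627 -0.031  0.006] [ 44.  45. -63.  97.  43.  66. 132.]
[ 0.595 -0.022  0.006] [ 22.  28. -29. 103.  16.  54. -31.]
[ 0.595 -0.022  0.006] [ 45.  41. -63. 102.  41.  64. 132.]
[ 0.53  -0.1    0.006] [ 28.  21. -26. 111.  12.  51. -20.]
[ 0.53  -0.1    0.006] [ 57.  34. -63. 110.  36.  59. 142.]
[0.57  0.037 0.006] [ 20.  26. -34. 106.  18.  53. -38.]
[0.57  0.037 0.006] [ 41.  38. -63. 105.  39.  61. 127.]
0.00019129345847093725 1.625
4.05 [ 0.62925999 -0.03361961  0.12003781] [ 1.79963449e+02 -1.19562843e-02 -1.65333655e+01] [-0.14839082 -0.64946498 -0.25843711]
```

View pics/top1.png

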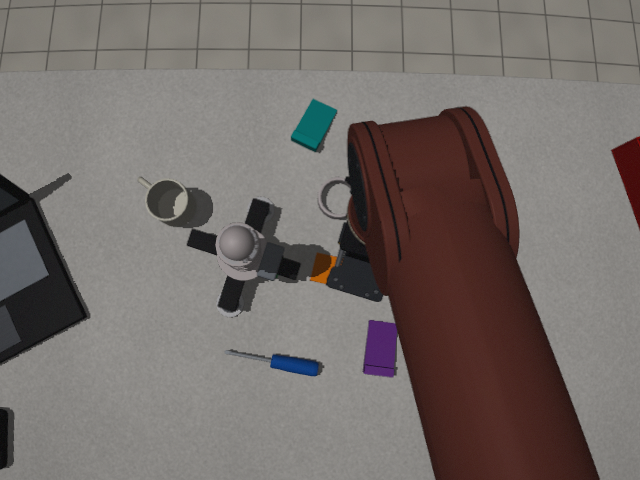

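View pics/side1.png

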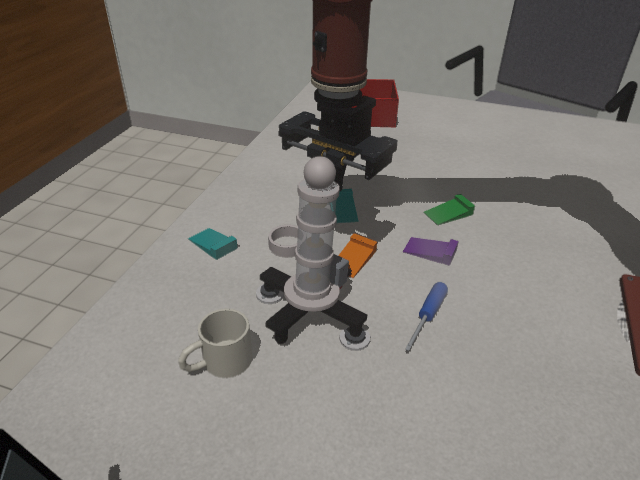

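```bash
python3 - <<'E'
from h import *
robot.servo_line(W(-.177,-.076,.007),ORI); print(robot.get_clock(),robot.get_tool_pos(),robot.get_force())
for y in(-.066,-.060,-.054,-.048,-.042):
    robot.servo_line(W(-.177,y,.007),ORI,feed=.05); f=robot.get_force();print(y,S(robot.get_tool_pos()),np.round([f[:2]@ex,f[:2]@ey,f[2]],1))
print(robot.get_clock())
cv2.imwrite("pics/top2.png",imaging.capture("top")[:,:,::-1]);cv2.imwrite("pics/side2.png",cv2.resize(imaging.capture("side")[180:330,240:440,::-1],None,fx=4,fy=4))
E
```

```text
5.05 [ 0.62999259 -0.031823    0.00796349] [ 0.61530531 -0.08444691  0.94593265]
-0.066 [-177.   -65.9] [ 0.4 -0.5 -0.4]
-0.06 [-177.   -59.7] [-1.  -0.5 -0.2]
-0.054 [-177.   -53.7] [ 0.7 -0.   0.5]
-0.048 [-177.   -47.7] [ 0.8  0.7 -0.8]
-0.042 [-176.9  -41.7] [ 0.5 -0.4  0.2]
6.4667
```

View pics/side2.png

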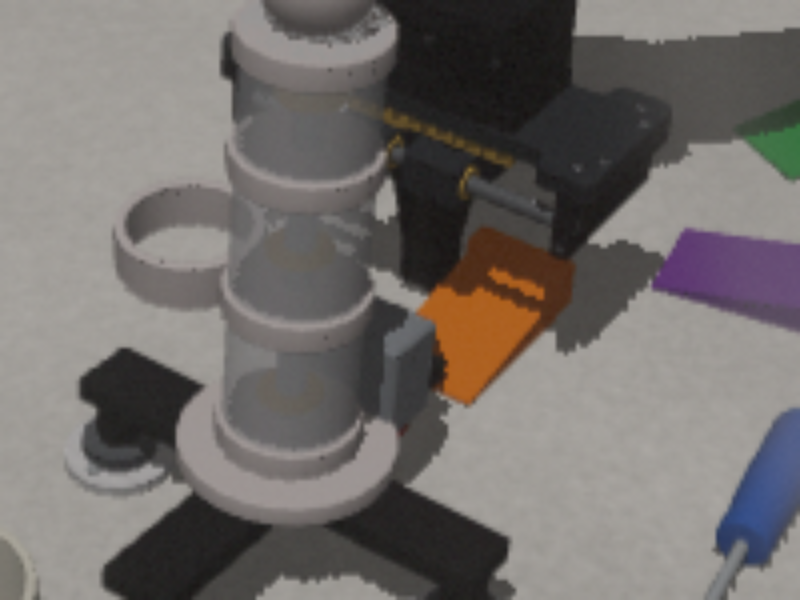

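View pics/top2.png

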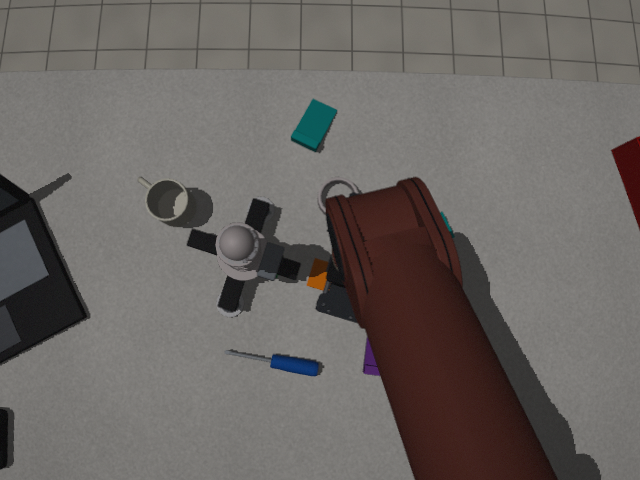

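```bash
python3 - <<'E'
from h import *
print("before",S(onz("side",(353.5,277.5),.0)),"now",S(onz("side",(356.8,280.6),.0)))
print("back right top now",S(onz("side",(240+573/4,180+264/4),.024)), "before",S(onz("side",(240+548/4,220+91/4),.024)))
im=cv2.imread("pics/top2.png");a=im[230:310,280:400];cv2.imwrite("pics/t2c.png",cv2.resize((255*(a/255.)**.6).astype(np.uint8),None,fx=6,fy=6,interpolation=cv2.INTER_CUBIC))
E
```

```text
before [-119.8    9.1] now [-116.3   18.2]
back right top now [-201.9   20.3] before [-203.6    6.1]
```

View pics/t2c.png

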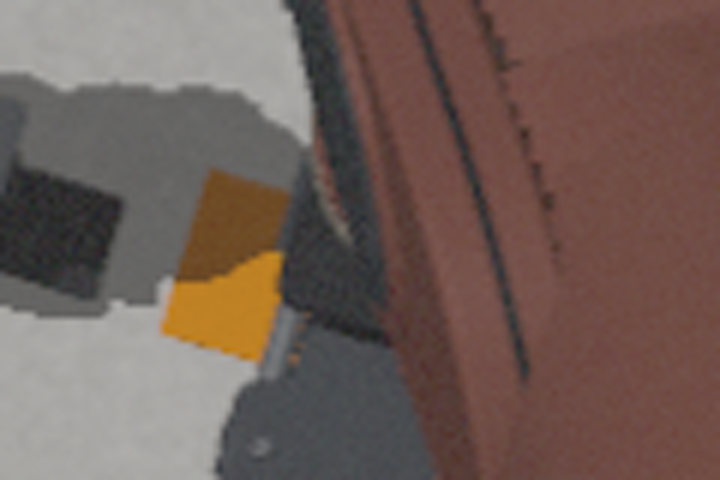

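```bash
python3 - <<'E'
from h import *
print([S(onz("top",(280+x/6,230+y/6),.002)) for x,y in((211,168),(160,332))])
robot.servo_line(W(-.177,-.036,.007),ORI,feed=.05)
print(S(robot.get_tool_pos()),robot.get_clock())
im=imaging.capture("top")[:,:,::-1];a=im[230:310,280:400];cv2.imwrite("pics/t3c.png",cv2.resize((255*(a/255.)**.6).astype(np.uint8),None,fx=6,fy=6,interpolation=cv2.INTER_CUBIC))
cv2.imwrite("pics/side3.png",cv2.resize(imaging.capture("side")[200:300,320:420,::-1],None,fx=6,fy=6))
E
```

```text
[array([-116.7,  -32.1]), array([-116.4,   17.7])]
[-177.   -35.6] 6.8333
```

View pics/t3c.png

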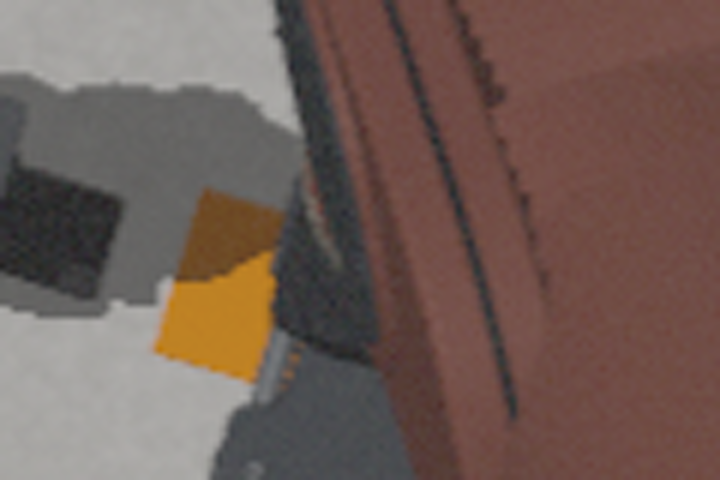

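View pics/side3.png

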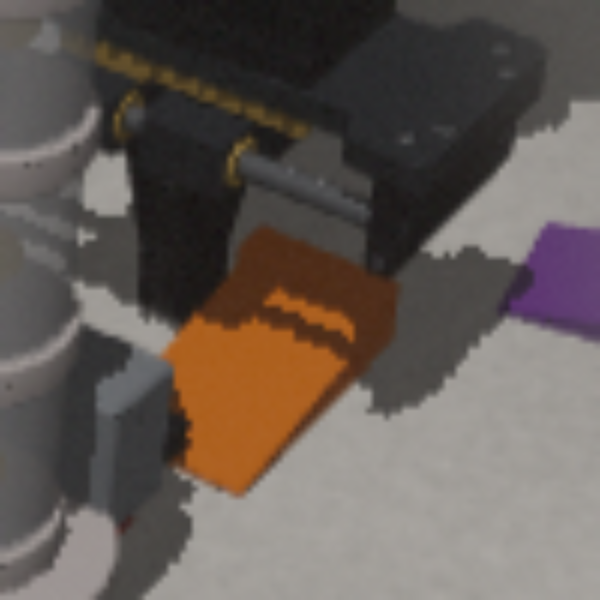

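```bash
python3 - <<'E'
from h import *
print([S(onz("top",(280+x/6,230+y/6),.002)) for x,y in((206,187),(153,350))])
robot.servo_line(W(-.177,-.060,.007),ORI)
robot.servo_line(W(-.177,-.060,.06),ORI)
robot.servo_line(W(-.234,-.0,.06),ORI)
print(S(robot.get_tool_pos()),robot.get_clock())
im=imaging.capture("top")[:,:,::-1];a=im[210:330,260:420];cv2.imwrite("pics/t4c.png",cv2.resize((255*(a/255.)**.6).astype(np.uint8),None,fx=5,fy=5,interpolation=cv2.INTER_CUBIC))
cv2.imwrite("pics/side4.png",cv2.resize(imaging.capture("side")[200:300,320:420,::-1],None,fx=6,fy=6))
E
```

```text
[array([-116.9,  -26.4]), array([-116. ,   23.2])]
[-233.5   -0.4] 8.4417
```

View pics/t4c.png

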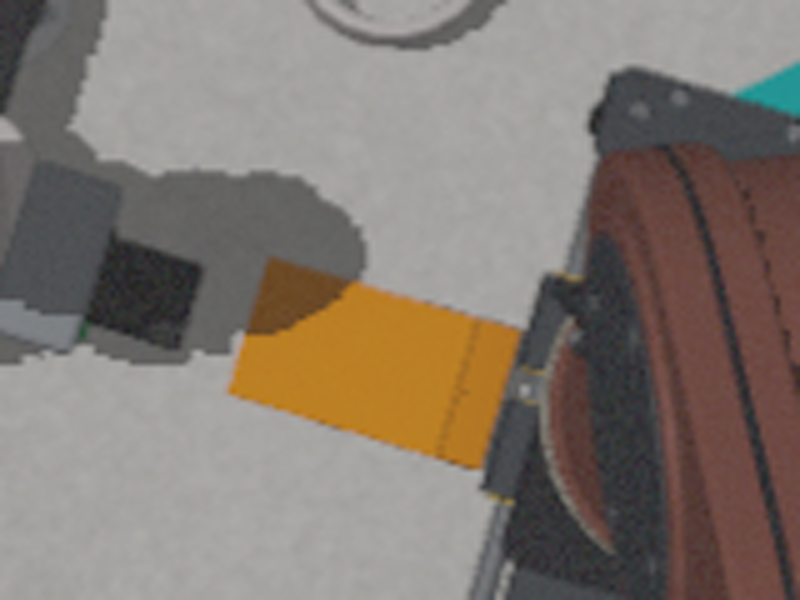

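View pics/side4.png

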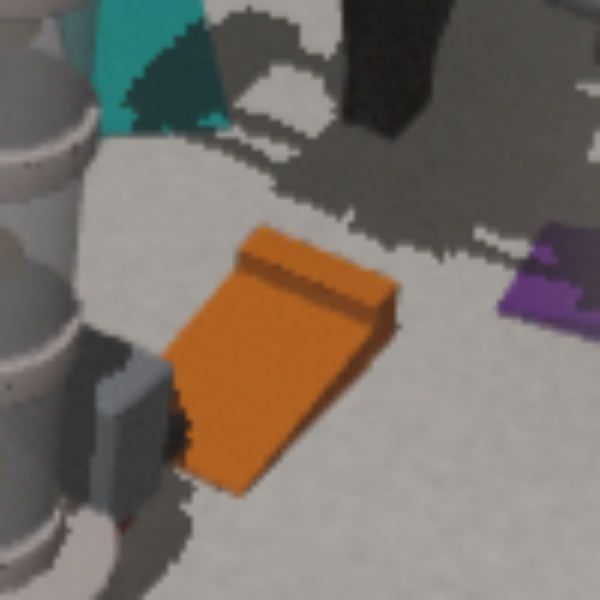

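```bash
python3 - <<'E'
from h import *
c=lambda x,y:(260+(x+.5)/5-.5,210+(y+.5)/5-.5)
print([S(onz("top",c(*p),z)) for p,z in(((267,257),.002),((230,392),.002),((479,318),.024),((438,457),.024))])
y=-.001
robot.servo_line(W(-.234,y,.008),ORI); print(robot.get_tool_pos())
for x in(-.226,-.218,-.210,-.20,-.190):
    robot.servo_line(W(x,y,.008),ORI,feed=.05); f=robot.get_force();print(x,S(robot.get_tool_pos()),np.round([f[:2]@ex,f[:2]@ey,f[2]],1))
print(robot.get_clock())
im=imaging.capture("top")[:,:,::-1];a=im[210:330,260:420];cv2.imwrite("pics/t5c.png",cv2.resize((255*(a/255.)**.6).astype(np.uint8),None,fx=5,fy=5,interpolation=cv2.INTER_CUBIC))
cv2.imwrite("pics/side5.png",cv2.resize(imaging.capture("side")[200:300,320:420,::-1],None,fx=6,fy=6))
E
```

```text
[array([-114.6,  -26. ]), array([-116. ,   22.6]), array([-189.7,  -25.4]), array([-189.6,   23.7])]
[ 0.54139414 -0.06496451  0.00802935]
-0.226 [-225.2   -1.5] [-1.3  0.4  0.8]
-0.218 [-217.5   -1. ] [ 0.8 -0.6  0.6]
-0.21 [-209.5   -0.9] [-0.4  0.7 -1.2]
-0.2 [-199.4   -0.9] [-0.1 -0.3 -0. ]
-0.19 [-189.4   -0.9] [ 0.4 -0.3  0.4]
10.6667
```

View pics/t5c.png

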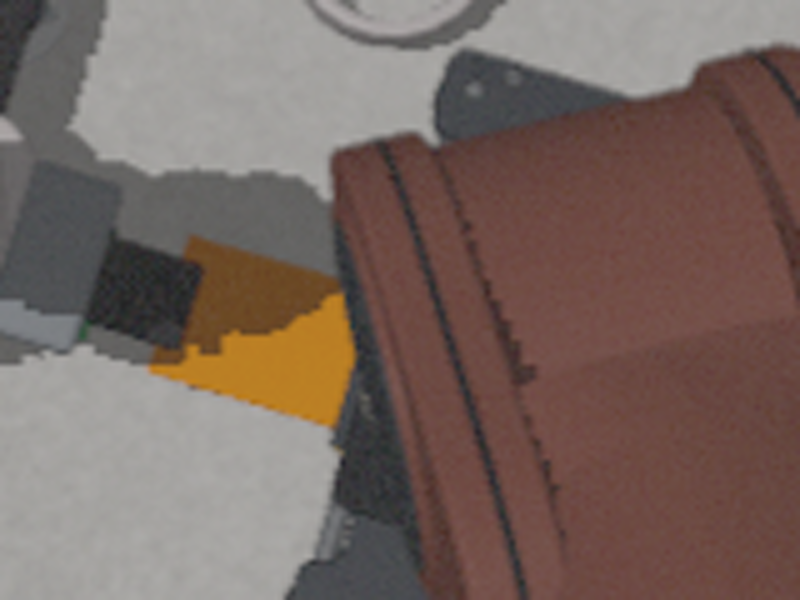

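View pics/side5.png

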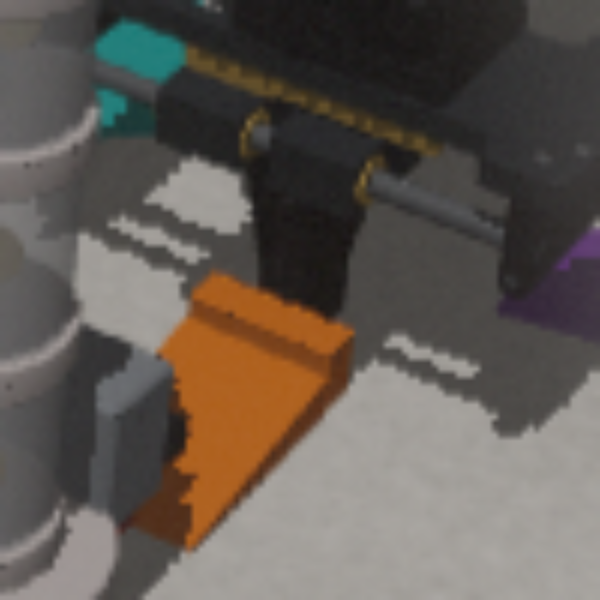

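```bash
python3 - <<'E'
from h import *
c=lambda x,y:(260+(x+.5)/5-.5,210+(y+.5)/5-.5)
print([S(onz("top",c(*p),.002)) for p in((190,237),(150,370))])
y=-.001
for x in [-.175,-.165,-.158,-.154,-.150,-.146,-.142,-.139,-.137]:
    robot.servo_line(W(x,y,.008),ORI,feed=.03); f=robot.get_force();f=np.round([f[:2]@ex,f[:2]@ey,f[2]],1);print(x,S(robot.get_tool_pos()),f)
    if f[0]<-14: break
print(robot.get_clock())
cv2.imwrite("pics/s6full.png",imaging.capture("side")[:,:,::-1])
b=cv2.imread("pics/s6full.png")[140:360,240:420];cv2.imwrite("pics/side6.png",cv2.resize(b,None,fx=2.7,fy=2.7,interpolation=cv2.INTER_CUBIC))
E
```

```text
[array([-86.9, -24.8]), array([-87.3,  23.4])]
-0.175 [-174.9   -1. ] [-0.6  0.3  0. ]
-0.165 [-164.7   -1. ] [ 0.3  0.1 -0.4]
-0.158 [-159.5   -1.2] [-4.8  1.1  1.5]
-0.154 [-155.6   -1.2] [-5.6  0.2  1.7]
-0.15 [-151.5   -1.2] [-5.8 -0.4  1.6]
-0.146 [-147.4   -1.2] [-5.7 -0.5  1.6]
-0.142 [-143.3   -1.2] [-5.9 -0.4  1.3]
-0.139 [-140.1   -1.2] [-5.1 -0.4  2.2]
-0.137 [-138.2   -1.2] [-4.9 -0.7  0.8]
13.9167
```

View pics/side6.png

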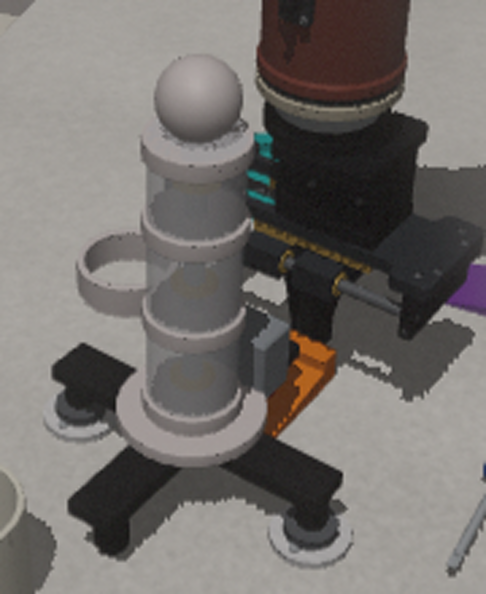

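```bash
python3 - <<'E'
from h import *
y=-.001
for x in np.arange(-.1355,-.117,.0012):
    robot.servo_line(W(x,y,.008),ORI,feed=.02); f=robot.get_force();f=np.round([f[:2]@ex,f[:2]@ey,f[2]],1);print(round(x,4),S(robot.get_tool_pos()),f)
    if f[0]<-10: break
print(robot.get_clock())
cv2.imwrite("pics/s7full.png",imaging.capture("side")[:,:,::-1])
b=cv2.imread("pics/s7full.png")[140:360,240:420];cv2.imwrite("pics/side7.png",cv2.resize(b,None,fx=2.7,fy=2.7,interpolation=cv2.INTER_CUBIC))
E
```

```text
-0.1355 [-136.8   -1.2] [-5.2  0.3  1.4]
-0.1343 [-135.6   -1.2] [-5.6 -1.   2.3]
-0.1331 [-134.5   -1.2] [-5.4 -0.4  1.7]
-0.1319 [-133.2   -1.2] [-5.7 -0.2  1.5]
-0.1307 [-132.    -1.2] [-5.5 -0.9  1.3]
-0.1295 [-130.7   -1.2] [-5.   0.   1.6]
-0.1283 [-129.6   -1.2] [-6.3 -0.2  2.5]
-0.1271 [-129.2   -1.3] [-8.2  0.7  3.2]
-0.1259 [-129.    -1.3] [-10.7   1.1   5. ]
16.2167
```

View pics/side7.png

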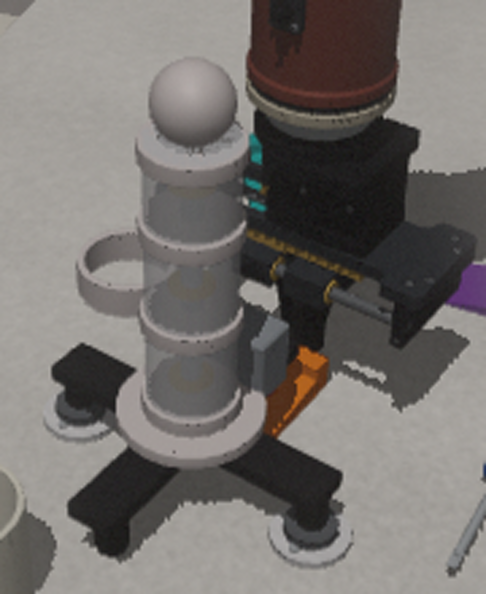

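```bash
python3 - <<'E'
from h import *
robot.servo_line(W(-.1245,-.001,.008),ORI,feed=.02); f=robot.get_force();print(S(robot.get_tool_pos()),np.round([f[:2]@ex,f[:2]@ey,f[2]],1))
robot.servo_line(W(-.150,-.001,.008),ORI,feed=.05);robot.servo_line(W(-.20,-.001,.05),ORI)
robot.servo_line(W(-.26,-.001,.2),ORI); 
robot.move_to([.45,-.45,.25],ORI);robot.hold(.5)
print(robot.get_clock(),robot.get_force())
for n in("top","side"): cv2.imwrite(f"pics/{n}8.png",imaging.capture(n)[:,:,::-1])
a=cv2.imread("pics/top8.png")[180:330,170:390];b=cv2.imread("pics/side8.png")[140:360,240:420]
cv2.imwrite("pics/top8c.png",cv2.resize((255*(a/255.)**.6).astype(np.uint8),None,fx=3.6,fy=3.6,interpolation=cv2.INTER_CUBIC))
cv2.imwrite("pics/side8c.png",cv2.resize(b,None,fx=2.7,fy=2.7,interpolation=cv2.INTER_CUBIC))
robot.hold(1);cv2.imwrite("pics/side9.png",imaging.capture("side")[:,:,::-1])
g=[cv2.imread(f"pics/{k}.png")[150:360,240:370].astype(int) for k in("s7full","side8","side9")]
m=lambda p,q:(np.abs(p-q).max(2)>40).sum()
# ball/column region only
print("diff 7-8",m(g[0][:,:80],g[1][:,:80]),"8-9",m(g[1],g[2]))
E
```

```text
[-128.7   -1.4] [-14.1   1.5   7.5]
20.875 [ 0.119385   -0.28792927 -0.10650553]
diff 7-8 2 8-9 5
```

View pics/top8c.png

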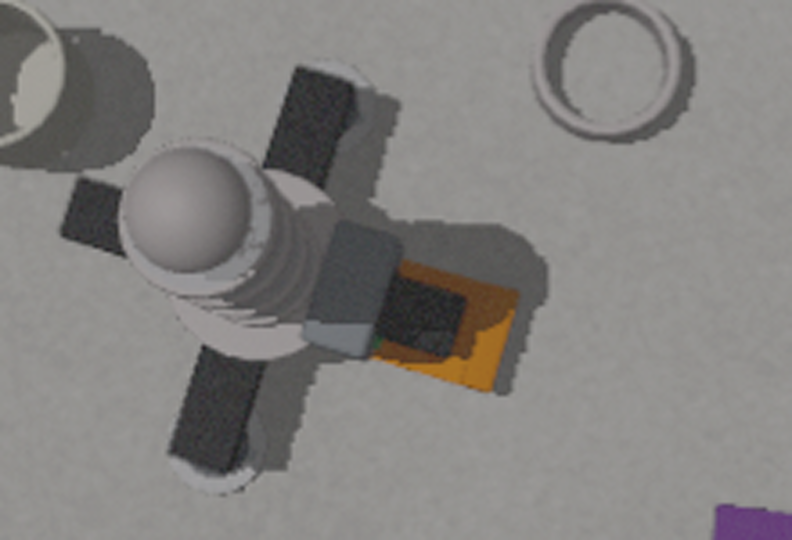

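View pics/side8c.png

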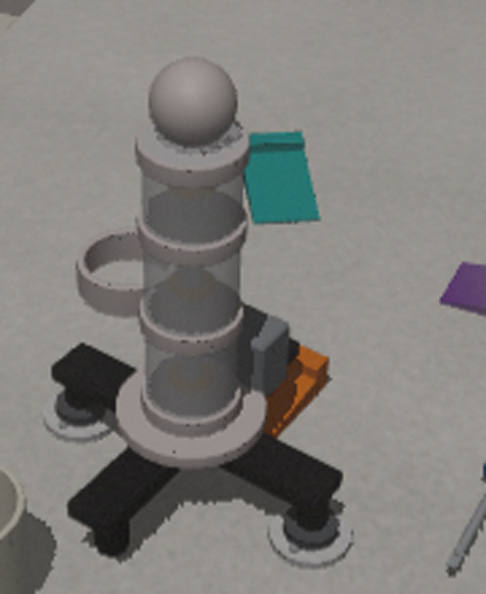

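View pics/top8.png

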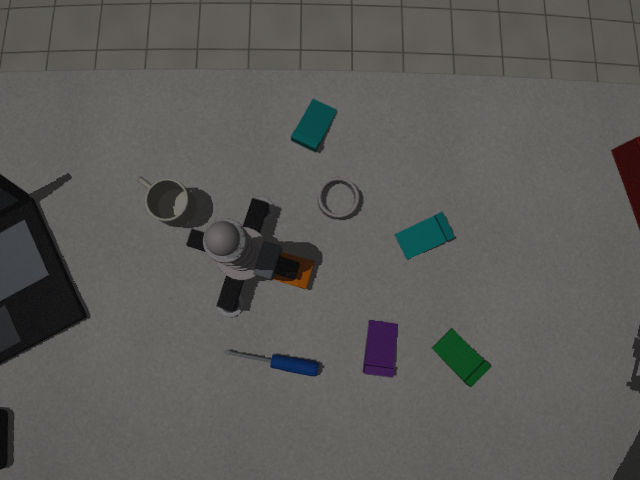

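```bash
python3 - <<'E'
from h import *
c=lambda x,y:(170+(x+.5)/3.6-.5,180+(y+.5)/3.6-.5)
print("back",[S(onz("top",c(*p),.024)) for p in((519,291),(492,391))])
print("ball",S(onz("top",c(185,209),.262)),"before",S(onz("top",c(240,228),.262)))
print("rear bar",[S(onz("top",c(*p),.048)) for p in((80,176),(60,236))])
E
```

```text
back [array([-115.8,  -25.5]), array([-117.3,   23.2])]
ball [1.2 0. ] before [-18.9   0.7]
rear bar [array([ 93.8, -15.1]), array([93.8, 14.1])]
```

```bash
python3 -c "
from h import *
sign_off();print(robot.get_clock())"
```

```text
the job is handed in; nothing more can be done
the job is handed in; nothing more can be done
```

The column now stands level on the orange wedge, and I handed the job in at about 22 s of the 58 s allowed.

I closed the fingers and pushed the wedge about 20 mm sideways onto the stand's centre line. Then I pushed it from behind, thin edge first, under the red foot. I stopped when the push met the firm stop: force rose from about 5 to 14 N while the fingers barely moved. I then backed the arm well clear.

**Last checks**
- **Level:** the ball sits about 1 mm from over the stand's centre. It was about 19 mm forward at the start, and that 20 mm shift matches a rock of about 0.08 rad.
- **No rocking:** side pictures before and after the fingers let go, and another taken about 1 s later, are practically identical.
- **Wedge:** it is straight and about 1 mm off the centre line. Its back measures about 42 mm from the foot against the nominal 44 mm. That is slightly outside the 2 mm calibration error, but the firm stop and the level column agree that it is in far enough.
- **Bystanders:** the tape, screwdriver and mug look to be where they started in the final top view; I compared the pictures by eye only.

No check failed.

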